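# Stand the tipped utensil canister up and close the row

## Task

One steel canister has tipped over in the lane on the prep table. Stand it upright on its foot in the lane, mouth up, then push the row together along the lane, gently, just until the three canisters stand touching one another with the far one against the end stop. Do not tip over the two standing canisters, and leave the jar, the pastry cutter and the scraper beside the lane where they are.

Things in the scene. Friction and masses are not known exactly. Their poses are not given: they have to be found in the camera images.
- lane: Fixed lane. Origin: centre of its underside; x runs along it towards the end stop (left, seen from the robot), y across, z up. 620 mm long (x -310 to 310); floor top at z = 4 mm; two rails, tops at z = 26 mm, inner faces at y = +-52 mm, 6 mm thick. The x = -310 mm end is open.
- stop: End stop: white block across the lane, 20 mm thick along the lane, 66 mm high, clamped at a place that varies. Origin: centre of its underside, on the lane floor, axes as the lane's, so its face towards the canisters is at x = -10 mm.
- canister_center (a point): Centre of the tipped canister: open steel cylinder, diameter 96 mm, 140 mm long, wall 4 mm, foot 7 mm thick, about 0.3 kg. Its x axis points from foot to mouth. It lies on the lane floor, mouth away from the end stop. Lifted by the mouth it turns about the lower edge of its foot and past some 60 degrees falls upright, standing on the next 96 mm of lane (free at the start).
- near_center (a point): Centre (half-way up, on the axis; 70 mm above its foot) of the standing steel canister nearest the tipped one, same shape and size, mouth up, about 0.3 kg, loose. z axis up. Sliding the three together along the lane takes some 6 to 15 N, pushed low; pushed higher than about 25 mm over the floor they lean and jam.
- far_center (a point): Centre (70 mm above its foot) of the black standing canister next to the end stop, same body, diameter 96 mm and 140 mm high, loose, with a few utensils in it that reach 260 mm. z axis up.
- jar_center (a point): Middle of a loose closed jar, diameter 64 mm, 95 mm high, beside the lane. To be left alone.
- cutter_center (a point): Middle of a loose ring-shaped pastry cutter, diameter 70 mm, 35 mm high, beside the lane. To be left alone.
- scraper_center (a point): Middle of a loose flat dough scraper, 120 x 85 mm, 18 mm high, beside the lane. To be left alone.
There are look-alikes about, which are no part of the job. What is shaped like the part that bears canister_center but orange or purple is not meant.

How it is judged:
By the outcome, as a careful person would: the job done as asked, in the order asked, and still so for the second after the job is handed in, with the robot touching nothing.
It also fails if it takes over 64 s, if anything falls off the work surface, if the arm or the gripper's body presses on something with over 40 N, if the wrist force passes 120 N, or if a joint passes its speed limit or range.

## Robot

A 6-joint arm with a two-finger parallel gripper is mounted at the origin on the work surface. World frame = base frame: x ahead of the robot, y to its left, z up, the work surface at z = 0. Lengths are in m, angles in degrees, forces in N, time in s.
With the tool pointing down it reaches from about 0.4 to 0.825 m from the base axis. Payload 7 kg.
Tool frame: the origin (TCP) lies at the very end of the fingers, on their centre line; the grasp point (between the pads) lies 19 mm behind it; x points along the fingers, z is the direction in which the jaws open and shut, and the axes are right-handed (so a half turn about x gives the same grasp; the last joint's range is limited). The gripper opens to 88 mm and grips with 3 to 60 N. Pads are 19 mm wide; open, the fingers measure 130 mm over their backs; the gripper's body (78 mm by 193 mm) begins 47 mm behind the grasp point.
Start: joints at [93.398, 20.546, 0.682, 0, -70.136, -16.507], TCP at [0.153, 0.657, 0.227] pointing down, gripper open.
Joint ranges: [-176.03, 176.03], [-82.01, 121.73], [-58.28, 71.71], [-173.87, 95.51], [-174.79, -0.11], [-173.66, 173.66]. Speed limits (degrees/s): [136.94, 136.94, 172.46, 180, 180, 180].

## Interface

Orientations are given as [roll, pitch, yaw] about the fixed x, y, z axes, in that order (R = Rz(yaw) Ry(pitch) Rx(roll)).
In Python, from plant import sensors, cams, workorder gives the robot as it stands. The module is installed in compiled form; this text tells all that it offers.
- The arm moves only by the shell command python3 -m handwheel 'ROWS' [OPENING] [FORCE]. ROWS is JSON, one flat list of numbers, 4 for each row, row after row: the shift along the tool's x, y, z in cm, then the turn about the tool's x in degrees. A call has exactly 10 rows; each row is the pose to reach, as a shift and turn from the pose commanded when the call began, along the tool's axes at that moment; what a row does not reach only later rows make up. A row lasts 1/8 s, in which the tool goes at most 62.5 mm and 10.7 degrees, less where a joint would pass 70% of its speed; a pose out of reach is approached as far as the arm can. A call with a gripper value outside its range is refused whole. OPENING is the finger opening in cm, from 0 to 8.76, set as the call begins (- or left out, the last holds). The fingers move at their own pace and stop on an object; FORCE is the grip in N (left out, the last holds). Time passes only in rows, so rows that repeat a pose let the fingers close, or fill a call up. It gives the time, the measured TCP pose, the force and the opening at its end, in the units of the state.
- sensors.get_state(): the state, without advancing time (a new reading comes with each control period).
- cams.capture(name): name is "scene" or "top" or "wrist"; returns a dict with "image" (384x512x3 uint8, red, green, blue), "fov_y" (degrees; the focal length in pixels is half the picture's height over the tangent of half this angle, whatever the lens; pixels are square), "cx", "cy" (the principal point, pixels), "D" ([k1, k2, p1, p2, k3] as OpenCV has them; the pictures are not rectified), "xyz" and "rotation" of the camera in the world. Camera axes: x right, y down, z forward; pixel columns grow to the right and rows downward; lengths in m; the calibration is good to about 2 mm. A picture is of the moment at which its call begins. There is no depth.
- workorder.close_job(): hands the job in, once; it reports no verdict.
The state is a dict: "time_s": time; "joints": joint angles; "qd": joint speeds; "joint_torque": joint torques, N m; "tcp_pos": TCP position; "eef_rot": TCP orientation; "contact_force": force on the tool from outside, world axes, zero at the start; "moment": the same for the moment, N m; "gripper_width": finger opening in m.
Only numpy, scipy, OpenCV 4.12 (cv2) and the standard library are available. Lean on these libraries where they do the work, as an engineer would, in place of code of your own. Each camera call takes 0.05 s, during which the arm holds its last target.

## Working session

There is one attempt and no reset: what is moved stays moved. The work goes in short steps, Python scripts to look and compute and a shell command to move; the robot and the scene stay as the last step left them, time stands still between calls to the robot, and variables do not carry over. Pictures are saved under pics/ and viewed, and the job is handed in when it is done.

```bash
mkdir -p pics; cat > h.py <<'E'
import numpy as np, cv2
from plant import sensors, cams, workorder
def cap(n,save=None):
    c=cams.capture(n)
    if save: cv2.imwrite('pics/'+save+'.png',c['image'][:,:,::-1])
    return c
def K(c):
    h,w=c['image'].shape[:2]; f=h/2/np.tan(np.radians(c['fov_y'])/2)
    return np.array([[f,0,c['cx']],[0,f,c['cy']],[0,0,1]])
def R(c):
    r=np.array(c['rotation'],float)
    if r.shape==(3,3): return r
    from scipy.spatial.transform import Rotation as Ro
    return Ro.from_euler('xyz',r,degrees=True).as_matrix()
def ray(c,uv):
    p=cv2.undistortPoints(np.array(uv,float).reshape(-1,1,2),K(c),np.array(c['D'],float)).reshape(-1,2)
    d=np.c_[p,np.ones(len(p))]@R(c).T
    return np.array(c['xyz']),d
def onz(c,uv,z):
    o,d=ray(c,uv); return o+d*((z-o[2])/d[:,2])[:,None]
def proj(c,P):
    r=R(c); t=-r.T@np.array(c['xyz'])
    return cv2.projectPoints(np.array(P,float).reshape(-1,3),cv2.Rodrigues(r.T)[0],t,K(c),np.array(c['D'],float))[0].reshape(-1,2)
E
python3 - <<'E'
from h import *
for n in ['scene','top','wrist']:
    c=cap(n,n+'0'); print(n,c['fov_y'],c['cx'],c['cy'],c['D'],c['xyz'],c['rotation'])
print(sensors.get_state())
E
```

```text
scene 44.74214742614961 250.7059754078719 195.4925940668995 [0.0621089 0.        0.        0.        0.       ] [ 1.30615073 -0.83361731  0.938352  ] [-127.79829988   -1.37094899   44.01107837]
top 54.79527257945806 251.24095257476944 190.7017502291381 [-0.12353017  0.          0.          0.          0.        ] [0.36884424 0.00907623 0.97392713] [-169.27983876   -1.54532105  -90.94688379]
wrist 64.96266377733642 261.263492331261 195.07346709922695 [-0.04231212  0.          0.          0.          0.        ] [0.21757756 0.64053446 0.38411377] [ 1.65394717e+02 -9.23016770e-02 -1.03051555e+02]
{'time_s': 0.15, 'joints': array([ 9.33991062e+01,  2.05823188e+01,  6.46112385e-01, -1.36414677e-02,
       -7.01359113e+01, -1.65075492e+01]), 'qd': array([ 0.01573823, -0.1111626 ,  0.15535368,  0.10817133, -0.02604917,
       -0.00643089]), 'joint_torque': array([-4.91137616e-04, -5.83276033e+01,  2.93292832e+01,  7.00116903e+00,
        8.83744477e-03, -1.11313386e-04]), 'tcp_pos': array([0.15302756, 0.65704955, 0.2258397 ]), 'eef_rot': array([  6.4246811 ,  89.92675041, -96.68840515]), 'contact_force': array([-0.04532017,  0.00979079,  0.08933838]), 'moment': array([ 0.02081658, -0.0311563 , -0.05784895]), 'gripper_width': 0.08765130425687727}
```

View pics/scene0.png

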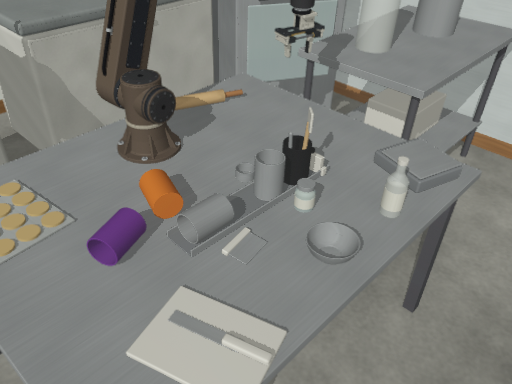

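View pics/top0.png

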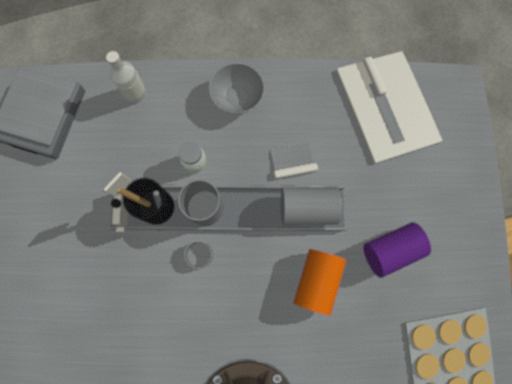

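View pics/wrist0.png

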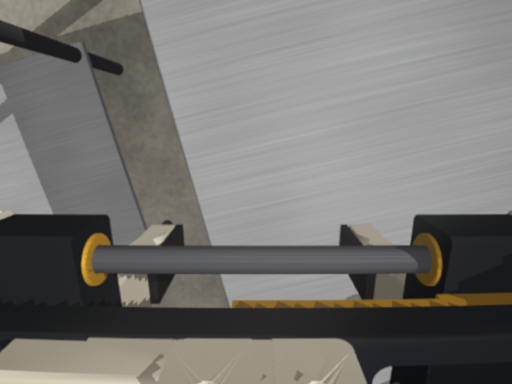

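The top view shows the lane at rows 187–233. The tipped canister spans cols 281–343 with its mouth to the right, the near canister is at about (199,202), the far black one at (148,201), and the stop at about (117,212). I'll zoom in for corner pixels.

```bash
python3 - <<'E'
import cv2
a=cv2.imread('pics/top0.png')
cv2.imwrite('pics/tz.png',cv2.resize(a[130:280,95:355],None,fx=3,fy=3,interpolation=cv2.INTER_CUBIC))
a=cv2.imread('pics/scene0.png')
cv2.imwrite('pics/sz.png',cv2.resize(a[95:270,145:345],None,fx=3.4,fy=3.4,interpolation=cv2.INTER_CUBIC))
E
```

```text
(no output)
```

View pics/tz.png

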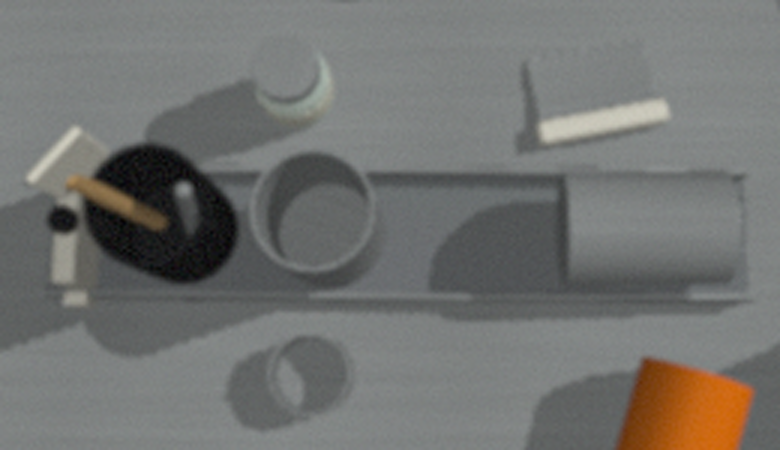

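View pics/sz.png

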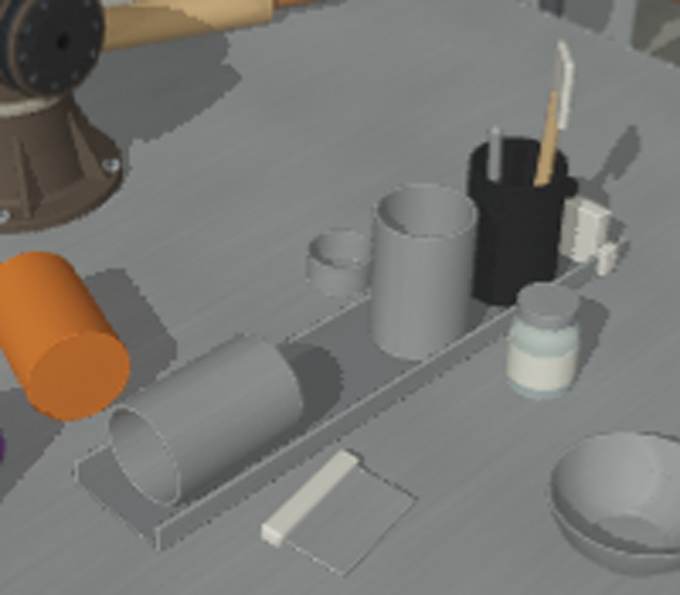

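```bash
python3 - <<'E'
from h import *
c=cap('top')
def z2(p): p=np.array(p,float); return np.c_[95-.33+p[:,0]/3,130-.33+p[:,1]/3]
np.set_printoptions(precision=4,suppress=True)
print('rail outer corners z26',onz(c,z2([(745,174),(748,297),(50,291),(255,172)]),.026))
print('near rim z144',onz(c,z2([(314,212),(252,212),(376,212),(314,152),(314,272)]),.144))
print('lying ends z100',onz(c,z2([(567,230),(742,230)]),.1))
print('lying sides z52',onz(c,z2([(650,172),(650,283)]),.052))
print('lying ends at z52',onz(c,z2([(567,175),(742,175),(567,280),(737,280)]),.052))
print('far rim z144',onz(c,z2([(145,145),(85,205),(205,170)]),.144))
print('stop top z70',onz(c,z2([(66,240),(75,290)]),.07))
print('jar',onz(c,z2([(292,75)]),.095),'cutter',onz(c,z2([(312,375)]),.035))
s=cap('scene')
def z3(p): p=np.array(p,float); return np.c_[145-.35+p[:,0]/3.4,95-.35+p[:,1]/3.4]
print('scene rail open corners z26',onz(s,z3([(77,470),(160,543)]),.026))
print('near rim',onz(s,z3([(374,212),(477,215),(425,186),(424,240)]),.144))
print('near foot front',onz(s,z3([(420,357)]),.004))
print('scraper', onz(c,z2([(540,140),(668,110),(650,50),(528,60)]),.018))
E
```

```text
rail outer corners z26 [[ 0.5533 -0.2626  0.026 ]
 [ 0.4448 -0.2588  0.026 ]
 [ 0.4576  0.3434  0.026 ]
 [ 0.5599  0.1671  0.026 ]]
near rim z144 [[0.5047 0.1022 0.144 ]
 [0.5053 0.1492 0.144 ]
 [0.5042 0.0553 0.144 ]
 [0.5511 0.1026 0.144 ]
 [0.4592 0.1018 0.144 ]]
lying ends z100 [[ 0.495  -0.0942  0.1   ]
 [ 0.493  -0.2361  0.1   ]]
lying sides z52 [[ 0.5509 -0.1726  0.052 ]
 [ 0.4561 -0.1683  0.052 ]]
lying ends at z52 [[ 0.5491 -0.1014  0.052 ]
 [ 0.5474 -0.2525  0.052 ]
 [ 0.4598 -0.0985  0.052 ]
 [ 0.4573 -0.2427  0.052 ]]
far rim z144 [[0.5582 0.2329 0.144 ]
 [0.512  0.2776 0.144 ]
 [0.5381 0.1858 0.144 ]]
stop top z70 [[0.4956 0.3163 0.07  ]
 [0.4542 0.3069 0.07  ]]
jar [[0.6268 0.127  0.095 ]] cutter [[0.3847 0.1152 0.035 ]]
scene rail open corners z26 [[ 0.4589 -0.2697  0.026 ]
 [ 0.5741 -0.2762  0.026 ]]
near rim [[0.4809 0.0656 0.144 ]
 [0.5498 0.1299 0.144 ]
 [0.4834 0.1323 0.144 ]
 [0.5434 0.0648 0.144 ]]
near foot front [[0.5397 0.0733 0.004 ]]
scraper [[ 0.5875 -0.0825  0.018 ]
 [ 0.614  -0.1984  0.018 ]
 [ 0.6701 -0.1849  0.018 ]
 [ 0.6613 -0.0739  0.018 ]]
```

```bash
python3 - <<'E'
from h import *
s=cap('scene');c=cap('top')
print(proj(s,[sensors.get_state()['tcp_pos'],[0,0,0],[.505,.102,.144],[.499,.102,.0]]))
print(proj(c,[[0,0,0],[0.1,0,0]]))
a=c['image'][345:384,180:320,::-1]; cv2.imwrite('pics/b.png',cv2.resize(a,None,fx=5,fy=5))
a=s['image'][0:160,100:340,::-1]; cv2.imwrite('pics/b2.png',cv2.resize(a,None,fx=3,fy=3))
E
```

```text
[[297.04771082  53.21392298]
 [148.96946602 145.17287241]
 [268.24775029 155.61825878]
 [264.87109425 191.4146643 ]]
[[246.82664012 406.80244822]
 [246.18773411 367.09842422]]
```

View pics/b2.png

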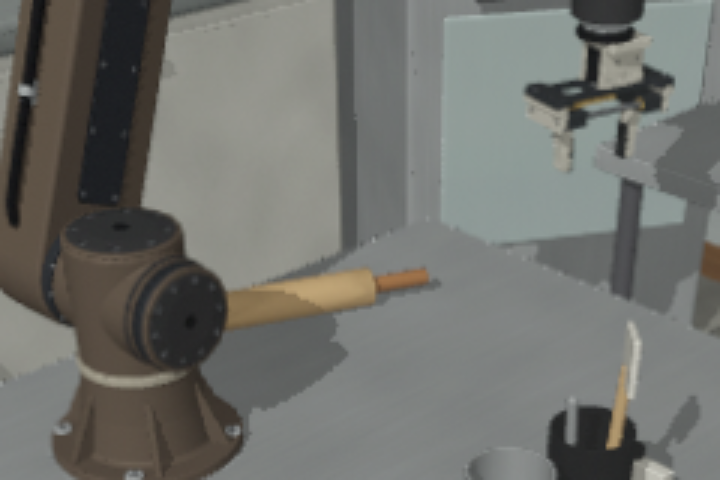

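View pics/b.png

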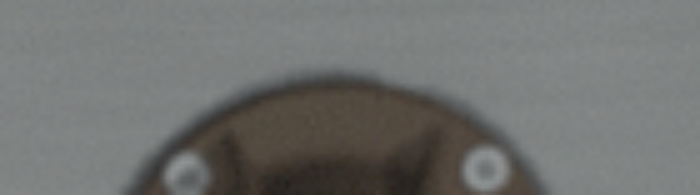

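The scene view agrees with the top view to within about 5 mm. The tool always points down and a full-diameter grip is impossible (96 mm against an 88 mm opening). My plan is to pinch the lying canister on its upper chord at the mouth and lift it along the arc about its foot edge. Then I'll pinch its rear wall and slide the row, keeping it vertical. First I need the tool axes and the way-points.

```bash
cat >> h.py <<'E'
from scipy.spatial.transform import Rotation as Ro
def go(target,jaw,base=None):
    """shift in tool cm, turn deg (jaw dir modulo 180)"""
    s=sensors.get_state() if base is None else base
    T=Ro.from_euler('xyz',s['eef_rot'],degrees=True).as_matrix()
    d=T.T@(np.array(target)-s['tcp_pos'])*100
    j=T.T@np.array([jaw[0],jaw[1],0]); a=np.degrees(np.arctan2(-j[1],j[2])); a=(a+90)%180-90
    return np.round(d,2),round(a,2)
E
python3 - <<'E'
from h import *
s=sensors.get_state();T=Ro.from_euler('xyz',s['eef_rot'],degrees=True).as_matrix();print(T.round(3))
J=(1,-.019)
for t in [(.153,.657,.36),(.4,.45,.36),(.52,.10,.36),(.502,-.221,.2)]: print(t,go(t,J))
E
```

```text
[[-0.     0.974 -0.227]
 [-0.    -0.227 -0.974]
 [-1.     0.     0.   ]]
(0.153, 0.657, 0.36) (array([-13.37,  -0.  ,   0.04]), np.float64(77.98))
(0.4, 0.45, 0.36) (array([-13.36,  28.75,  14.59]), np.float64(77.98))
(0.52, 0.1, 0.36) (array([-13.35,  48.38,  45.96]), np.float64(77.98))
(0.502, -0.221, 0.2) (array([ 2.67, 53.91, 77.62]), np.float64(77.98))
```

```bash
python3 -m handwheel '[-5,3,1.5,8, -10,7,3.5,16, -13,11,5.5,24, -13.4,16.5,8.3,32, -13.4,22,11,40, -13.4,27,14,48, -13.4,31,18.5,56, -13.4,34.5,23.5,64, -13.4,38,28.5,72, -13.4,41.5,33,78]' 8.76 20
python3 - <<'E'
from h import *
print(sensors.get_state()['joints'])
for t in [(.51,.0,.36),(.502,-.221,.2)]: print(t,go(t,(1,-.019)))
E
```

```text
time_s: 1.6
tcp_pos: [0.4828, 0.2398, 0.361]
eef_rot: [-134.1, 89.9, 44.6]
contact_force: [1.0, 0.2, -0.3]
gripper_width: 0.0879
[ 4.72615053e+01  4.16575496e+00 -3.24112210e+00  2.47981713e-03
 -8.25406630e+01 -4.85886891e+01]
(0.51, 0.0, 0.36) (array([ 0.09, 23.91, -3.28]), np.float64(-0.24))
(0.502, -0.221, 0.2) (array([16.07, 46.04, -2.98]), np.float64(-0.24))
```

```bash
python3 -m handwheel '[0,6,-0.6,0, 0,12,-1.4,0, 0,18,-2.2,0, 0,24,-3,0, 1,30,-3,0, 4,35,-3,0, 8,39.5,-3,0, 12,43,-3,0, 14.5,45.5,-3,-0.2, 16,46,-3,-0.2]'
python3 - <<'E'
from h import *
w=cap('wrist','w1'); t=cap('top','t1'); print(sensors.get_state()['tcp_pos'],w['xyz'])
E
```

```text
time_s: 2.85
tcp_pos: [0.5027, -0.2199, 0.199]
eef_rot: [-4.1, 89.9, 174.8]
contact_force: [-0.7, 0.6, 1.1]
gripper_width: 0.0875
[ 0.50261737 -0.21870251  0.19904164] [ 0.50067425 -0.28865349  0.35741093]
```

View pics/w1.png

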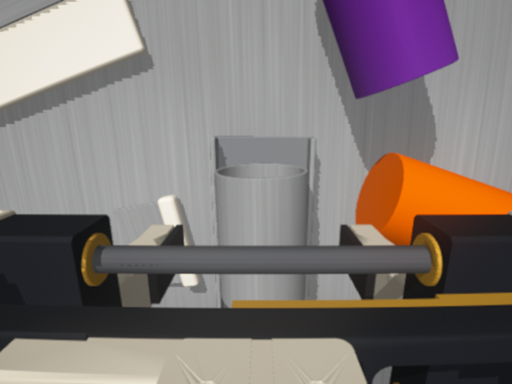

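View pics/t1.png

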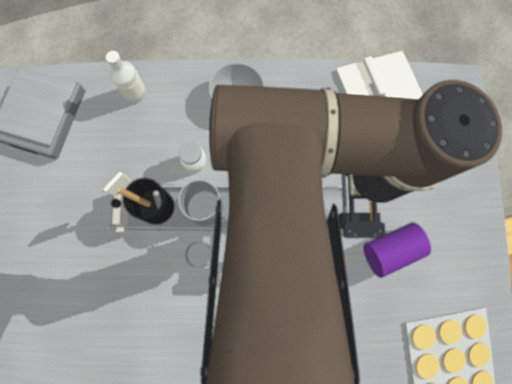

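The wrist view shows the mouth rim at cols 216–307, with its top edge near row 165, and the lane's open corners at (216,137) and (314,137).

```bash
python3 - <<'E'
from h import *
w=cap('wrist'); np.set_printoptions(precision=4,suppress=True)
print(onz(w,[(216,174),(307.5,174)],.052)); print(onz(w,[(262,165),(262,181)],.1)); print(onz(w,[(216,137),(314,137)],.026))
print(onz(w,[(217,230),(308.5,230)],.052))
a=w['image'][120:250,190:340,::-1]; cv2.imwrite('pics/w1z.png',cv2.resize(a,None,fx=5,fy=5))
E
```

```text
[[ 0.5472 -0.2312  0.052 ]
 [ 0.453  -0.2296  0.052 ]]
[[ 0.4999 -0.2472  0.1   ]
 [ 0.5001 -0.2332  0.1   ]]
[[ 0.549  -0.2671  0.026 ]
 [ 0.4428 -0.2654  0.026 ]]
[[ 0.5494 -0.1699  0.052 ]
 [ 0.4505 -0.1681  0.052 ]]
```

View pics/w1z.png

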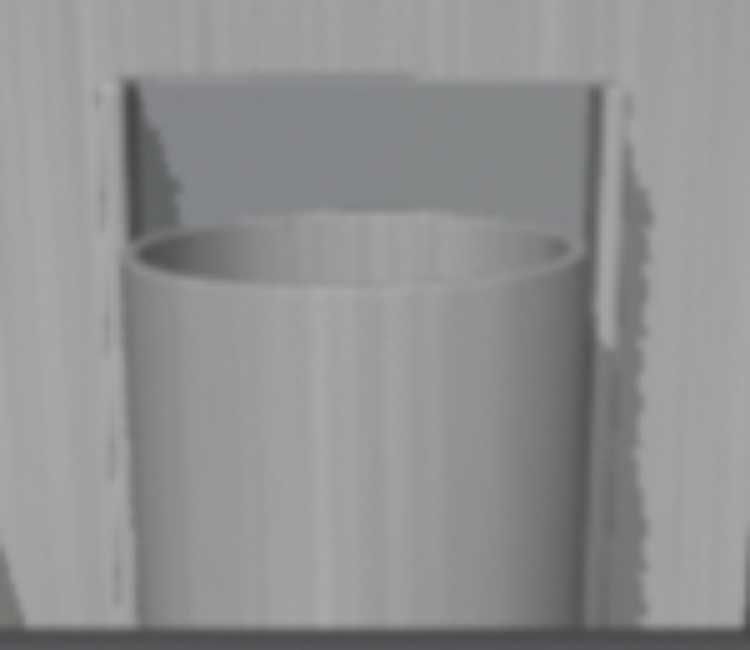

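```bash
python3 - <<'E'
from h import *
s=sensors.get_state();print(Ro.from_euler('xyz',s['eef_rot'],degrees=True).as_matrix().round(3))
print(go((.501,-.222,.078),(1,-.019)))
E
```

```text
[[-0.001 -0.016 -1.   ]
 [ 0.    -1.     0.016]
 [-1.    -0.     0.001]]
(array([12.24,  0.36,  0.22]), np.float64(0.16))
```

```bash
python3 -m handwheel '[3,0.3,0.2,0.2, 6,0.3,0.2,0.2, 8.5,0.3,0.2,0.2, 10.5,0.3,0.2,0.2, 11.5,0.3,0.2,0.2, 12,0.3,0.2,0.2, 12.3,0.3,0.2,0.2, 12.5,0.3,0.2,0.2, 12.6,0.3,0.2,0.2, 12.6,0.3,0.2,0.2]'
python3 - <<'E'
from h import *
s=sensors.get_state();print(s['tcp_pos'],s['contact_force'],s['gripper_width'])
cap('scene','s2')
E
```

```text
time_s: 4.25
tcp_pos: [0.5016, -0.2217, 0.0747]
eef_rot: [171.0, 90.0, -10.1]
contact_force: [0.2, -0.2, 0.3]
gripper_width: 0.0878
[ 0.50157003 -0.22167281  0.07472785] [ 0.18241338 -0.18039613  0.32690773] 0.08784077006883313
```

View pics/s2.png

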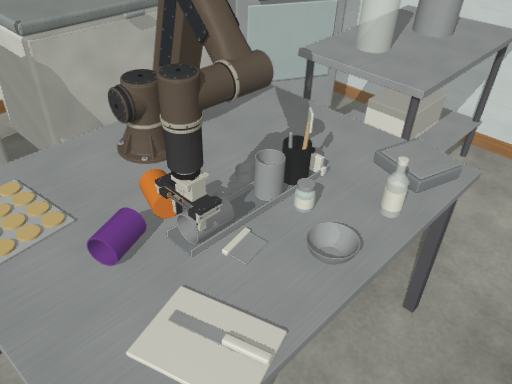

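The gripper straddles the mouth end of the canister at about (205,210) in the scene view. Next I'll ease down to contact.

```bash
python3 -m handwheel '[0.1,0,0,0, 0.2,0,0,0, 0.3,0,0,0, 0.35,0,0,0, 0.4,0,0,0, 0.4,0,0,0, 0.4,0,0,0, 0.4,0,0,0, 0.4,0,0,0, 0.4,0,0,0]'
```

```text
time_s: 5.55
tcp_pos: [0.5024, -0.2217, 0.0711]
eef_rot: [170.4, 89.9, -10.7]
contact_force: [1.2, 0.3, 5.6]
gripper_width: 0.0876
```

```bash
python3 -m handwheel '[0,0,0,0, 0,0,0,0, 0,0,0,0, 0,0,0,0, -0.2,0,0,0, -0.5,0,0,0, -0.8,0,0,0, -1,0,0,0, -1,0,0,0, -1,0,0,0]' 7.5 30
python3 - <<'E'
from h import *
cap('scene','s3');cap('wrist','w3')
s=sensors.get_state();print(s['tcp_pos'],s['contact_force'],s['gripper_width'])
E
```

```text
time_s: 6.8
tcp_pos: [0.5012, -0.2217, 0.0805]
eef_rot: [8.7, 90.0, -172.4]
contact_force: [-1.0, 0.4, -1.5]
gripper_width: 0.0825
[ 0.50122022 -0.22165252  0.08045785] [-0.36794158 -0.04285819 -1.25814643] 0.08229241250160794
```

```bash
python3 - <<'E'
import cv2,numpy as np
a=cv2.imread('pics/s3.png')[140:260,130:270]; b=cv2.imread('pics/w3.png')
cv2.imwrite('pics/z3.png',np.vstack([np.pad(cv2.resize(a,None,fx=2.5,fy=2.5),((0,0),(0,450),(0,0)))[:,:512],b[120:384]]))
E
```

```text
(no output)
```

View pics/z3.png

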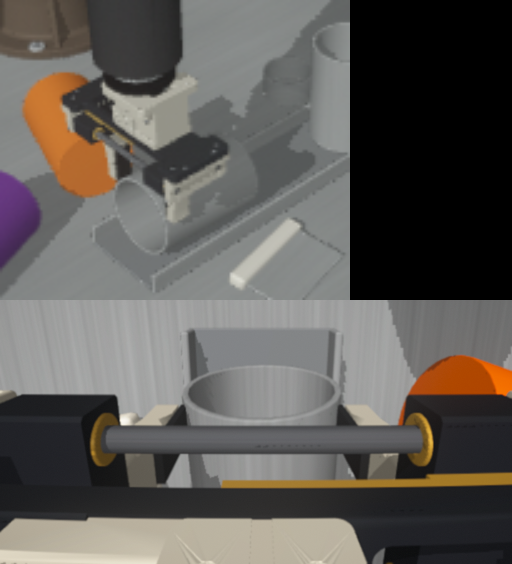

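It held: the tool carries about −1.5 N, which is half the canister's weight. Next I'll follow the arc about the foot edge, to about 20° first.

```bash
python3 -m handwheel '[-0.4,-0.2,0,0, -0.8,-0.5,0,0, -1.3,-0.85,0,0, -1.9,-1.3,0,0, -2.4,-1.7,0,0, -2.9,-2.1,0,0, -3.4,-2.6,0,0, -3.8,-3.1,0,0, -3.8,-3.1,0,0, -3.8,-3.1,0,0]' 7 40
python3 - <<'E'
from h import *
cap('scene','s4');cap('wrist','w4')
s=sensors.get_state();print(s['tcp_pos'],s['contact_force'],s['gripper_width'])
a=cv2.imread('pics/s4.png')[120:260,130:310]; b=cv2.imread('pics/w4.png')
cv2.imwrite('pics/z4.png',np.vstack([cv2.resize(a,(512,398)),b[180:380]]))
E
```

```text
time_s: 8.15
tcp_pos: [0.5023, -0.1908, 0.1188]
eef_rot: [143.3, 90.0, -37.8]
contact_force: [-0.6, -2.3, 1.3]
gripper_width: 0.0729
[ 0.50227732 -0.19091302  0.11866876] [-0.41095273 -3.16484699  1.97738045] 0.0726613404520418
```

View pics/z4.png

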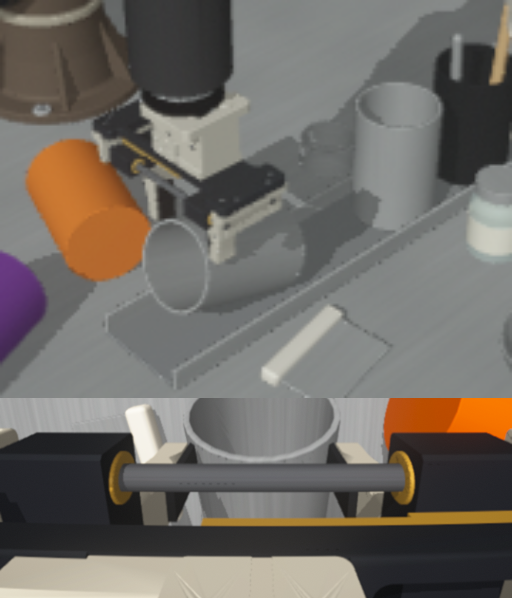

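```bash
python3 - <<'E'
from h import *
s=cap('scene')
a=s['image'][185:240,170:230,::-1]; cv2.imwrite('pics/m4.png',cv2.resize(a,None,fx=10,fy=10,interpolation=cv2.INTER_CUBIC))
print(go((0.5,-.19,.1),(1,-.019)))
E
```

```text
(array([ 1.86, -0.09,  0.23]), np.float64(-0.03))
```

View pics/m4.png

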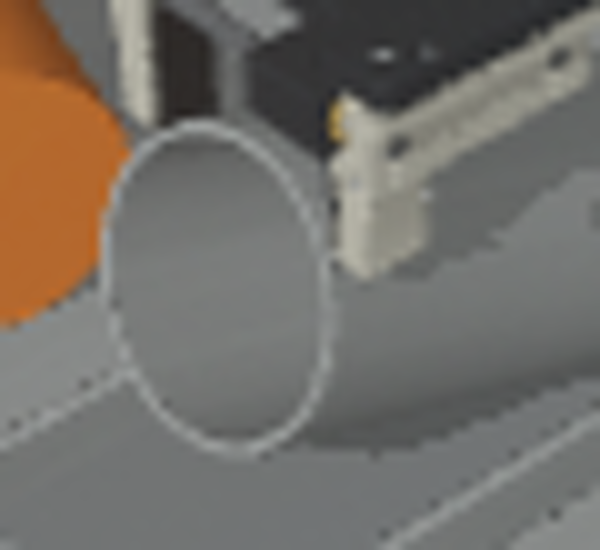

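```bash
cat >> h.py <<'E'
def onx(c,uv,x):
    o,d=ray(c,uv); return o+d*((x-o[0])/d[:,0])[:,None]
E
python3 - <<'E'
from h import *
s=cap('scene')
p=onx(s,[(191.3,213.2)],.501); print(p)
# expected centre at theta given pivot y=-.095
for th in range(6,24,3):
    t=np.radians(th); print(th, -.095-.14*np.cos(t)+.048*np.sin(t), .004+.14*np.sin(t)+.048*np.cos(t))
for th in (6,9,12,15,18):
    t=np.radians(th); u=np.array([0,-np.cos(t),np.sin(t)]);v=np.array([0,np.sin(t),np.cos(t)]);C=np.array([.501,-.095,.004])+.14*u+.048*v
    P=[C+.047*(np.cos(a)*v+np.sin(a)*np.array([1,0,0])) for a in np.radians([0,90,180,270])]
    print(th,proj(s,P).round(1).tolist())
E
```

```text
[[ 0.501      -0.21142008  0.0906107 ]]
6 -0.2292156991147109 0.06637103583514861
9 -0.22576751336138823 0.07330986545419893
12 -0.22196090294348036 0.08005872154970899
15 -0.21780630151554858 0.08659910597622819
18 -0.21331509655132402 0.09291309199466001
21 -0.20849959813143384 0.09898337340820773
6 [[187.3, 209.1], [197.9, 230.6], [186.5, 235.7], [176.3, 214.9]]
9 [[188.8, 206.3], [198.7, 228.2], [186.7, 233.7], [177.1, 212.5]]
12 [[190.4, 203.5], [199.7, 225.7], [186.9, 231.6], [178.0, 210.1]]
15 [[192.1, 200.8], [200.7, 223.2], [187.2, 229.4], [179.0, 207.7]]
18 [[193.9, 198.1], [201.8, 220.7], [187.7, 227.2], [180.0, 205.3]]
```

From the mouth ellipse (centre about (191,213) in the scene view) the tilt is about 17°, and the foot edge has barely slid. I'll continue along the arc to 45°.

```bash
python3 -m handwheel '[-0.5,-0.5,0,0, -0.9,-1.1,0,0, -1.35,-1.7,0,0, -1.75,-2.3,0,0, -2.1,-2.95,0,0, -2.5,-3.6,0,0, -2.8,-4.3,0,0, -3.05,-5,0,0, -3.3,-5.6,0,0, -3.5,-6.4,0,0]' 6 40
python3 - <<'E'
from h import *
cap('scene','s5');cap('wrist','w5')
s=sensors.get_state();print(s['tcp_pos'],s['contact_force'],s['gripper_width'])
a=cv2.imread('pics/s5.png')[100:240,140:320]; b=cv2.imread('pics/w5.png')
cv2.imwrite('pics/z5.png',np.vstack([cv2.resize(a,(512,398)),b[180:380]]))
E
```

```text
time_s: 9.6
tcp_pos: [0.5034, -0.1263, 0.1538]
eef_rot: [117.4, 90.0, -63.7]
contact_force: [0.1, 0.1, -3.3]
gripper_width: 0.068
[ 0.50349354 -0.12599     0.15384493] [ 0.17460547  0.67244371 -2.53348406] 0.06749243167422408
```

View pics/z5.png

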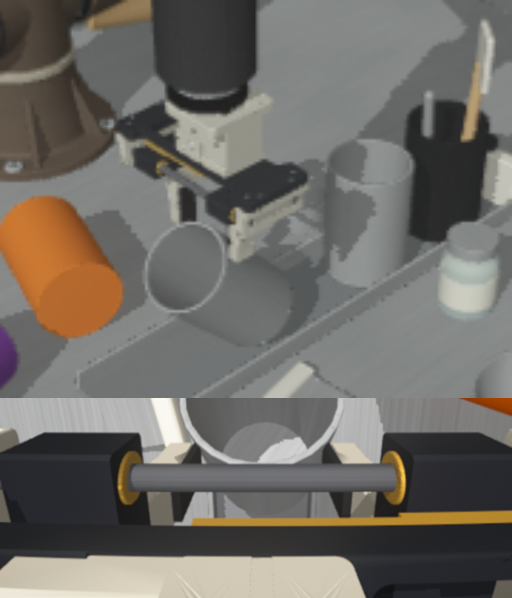

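```bash
python3 - <<'E'
from h import *
s=cap('scene')
print(onx(s,[(204.7,193.9)],.502))
o=onx(s,[(140+240/2.844,100+346/2.844)],.54);print('foot low',o)
for th in (33,36,39,42,45,48):
    t=np.radians(th); print(th, (-.094-.14*np.cos(t)+.048*np.sin(t)).round(4), (.004+.14*np.sin(t)+.048*np.cos(t)).round(4))
E
```

```text
[[ 0.502      -0.16025341  0.13217097]]
foot low [[ 0.54       -0.12141688  0.02850227]]
33 -0.1853 0.1205
36 -0.179 0.1251
39 -0.1726 0.1294
42 -0.1659 0.1333
45 -0.1591 0.1369
48 -0.152 0.1402
```

Tilt is about 43° and the canister pivots about a fixed foot edge. I'll continue to 70°.

```bash
python3 -m handwheel '[-0.2,-0.75,0,0, -0.35,-1.45,0,0, -0.5,-2.2,0,0, -0.55,-2.9,0,0, -0.6,-3.65,0,0, -0.6,-4.4,0,0, -0.55,-5.1,0,0, -0.5,-5.9,0,0, -0.4,-6.6,0,0, -0.3,-7.3,0,0]' 5.5 40
python3 - <<'E'
from h import *
cap('scene','s6');cap('wrist','w6')
s=sensors.get_state();print(s['tcp_pos'],s['contact_force'],s['gripper_width'])
a=cv2.imread('pics/s6.png')[100:240,140:320]; b=cv2.imread('pics/w6.png')
cv2.imwrite('pics/z6.png',np.vstack([cv2.resize(a,(512,398)),b[180:380]]))
E
```

```text
time_s: 11.0
tcp_pos: [0.5049, -0.0532, 0.1567]
eef_rot: [156.3, 90.0, -24.8]
contact_force: [-0.3, -0.5, 1.7]
gripper_width: 0.0667
[ 0.50494553 -0.05307091  0.15678452] [-0.35715466  0.30732405 -0.28536844] 0.06705280485521835
```

View pics/z6.png

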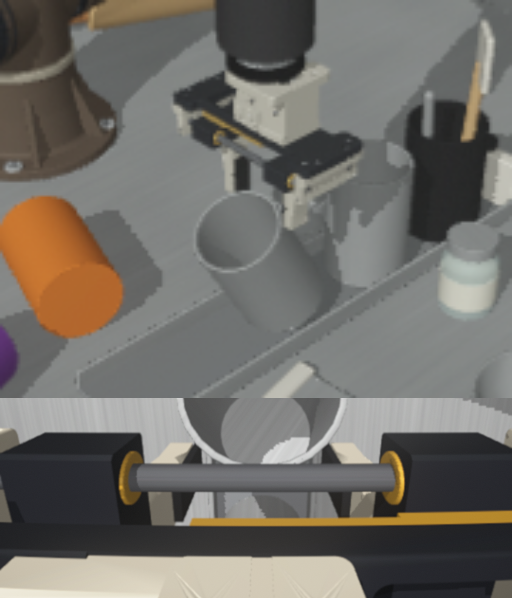

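```bash
python3 - <<'E'
from h import *
s=cap('scene')
print(onx(s,[(223,181.3)],.503))
for th in (57,60,63,66,69,72):
    t=np.radians(th); print(th, (-.094-.14*np.cos(t)+.048*np.sin(t)).round(4), (.004+.14*np.sin(t)+.048*np.cos(t)).round(4))
E
```

```text
[[ 0.503      -0.09027226  0.14117018]]
57 -0.13 0.1476
60 -0.1224 0.1492
63 -0.1148 0.1505
66 -0.1071 0.1514
69 -0.0994 0.1519
72 -0.0916 0.152
```

The foot slid along the lane instead of pivoting. The mouth centre at z 0.141 means a tilt near 50°, with the foot edge now near y ≈ −0.04. I'll carry it back raised a little, set it down, and repeat while pressing the foot edge on the floor.

```bash
python3 -m handwheel '[-0.4,0,0,0, -0.8,0.3,0,0, -0.9,1,0,0, -0.9,1.8,0,0, -0.9,2.6,0,0, -0.9,3.4,0,0, -0.9,4.2,0,0, -0.9,5,0,0, -0.9,5.2,0,0, -0.9,5.2,0,0]' 5.5 40
python3 - <<'E'
from h import *
cap('scene','s7')
s=sensors.get_state();print(s['tcp_pos'],s['contact_force'],s['gripper_width'])
a=cv2.imread('pics/s7.png')[120:230,170:290]
cv2.imwrite('pics/z7.png',cv2.resize(a,None,fx=5,fy=5,interpolation=cv2.INTER_CUBIC))
E
```

```text
time_s: 12.4
tcp_pos: [0.5037, -0.1058, 0.1655]
eef_rot: [104.1, 90.0, -77.0]
contact_force: [0.7, -0.1, -3.2]
gripper_width: 0.0672
[ 0.5037278  -0.10557738  0.1655247 ] [ 0.25010868 -0.5468953  -2.78875619] 0.06682936661161393
```

View pics/z7.png

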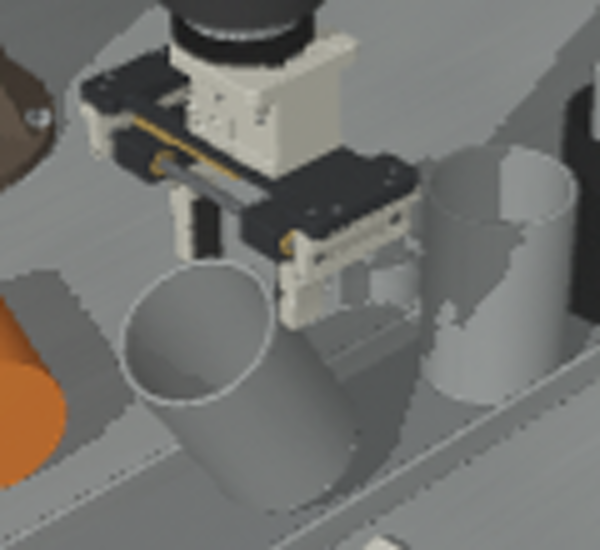

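```bash
python3 - <<'E'
from h import *
s=cap('scene')
M=onx(s,[(209.2,186)],.502)[0];print(M)
t=sensors.get_state()['tcp_pos']; C=np.array([t[1]-.0095,t[2]])
r=C-M[1:]
for th in (40,45,50,55,60):
    a=np.radians(th);u=np.array([-np.cos(a),np.sin(a)]);v=np.array([np.sin(a),np.cos(a)])
    edge=M[1:]-.14*u-.048*v
    # predicted outline: lowest foot point, mouth pts
    c3=lambda p,x=.502:[x,*p]
    P=[c3(M[1:]+.048*v),c3(M[1:]-.048*v),c3(edge),c3(edge+.096*v)]
    print(th,(r@u*1000).round(1),(r@v*1000).round(1),'edge',edge.round(4),proj(s,P).round(1).tolist())
E
```

```text
[ 0.502      -0.14249444  0.15073711]
40 -11.5 29.0 edge [-0.0661  0.024 ] [[217.0, 170.9], [201.4, 201.0], [229.0, 208.7], [243.4, 181.2]]
45 -9.0 29.9 edge [-0.0774  0.0178] [[217.8, 171.3], [200.6, 200.7], [226.3, 211.9], [242.2, 185.0]]
50 -6.3 30.6 edge [-0.0893  0.0126] [[218.6, 171.8], [199.8, 200.2], [223.5, 214.9], [240.7, 188.8]]
55 -3.6 31.0 edge [-0.1015  0.0085] [[219.3, 172.4], [199.0, 199.7], [220.6, 217.8], [239.0, 192.6]]
60 -0.9 31.2 edge [-0.1141  0.0055] [[219.9, 173.1], [198.4, 199.1], [217.6, 220.4], [237.2, 196.3]]
```

```bash
python3 -m handwheel '[0.3,0,0,0, 0.6,0,0,0, 0.8,0,0,0, 0.9,0,0,0, 1,0,0,0, 1.1,0,0,0, 1.15,0,0,0, 1.15,0,0,0, 1.15,0,0,0, 1.15,0,0,0]' 5.5 40
python3 - <<'E'
from h import *
s=sensors.get_state();print(s['tcp_pos'],s['contact_force'],s['moment'],s['gripper_width'])
E
```

```text
time_s: 13.75
tcp_pos: [0.5046, -0.106, 0.1561]
eef_rot: [157.4, 89.9, -23.7]
contact_force: [-3.2, 0.4, 12.9]
gripper_width: 0.0673
[ 0.50457954 -0.1060183   0.15607955] [-3.17805974  0.4270837  12.89315277] [ 0.09496035  1.76862943 -0.07818669] 0.0672916861688301
```

```bash
python3 -m handwheel '[-0.05,-0.4,0,0, -0.1,-0.8,0,0, -0.14,-1.2,0,0, -0.17,-1.6,0,0, -0.18,-2,0,0, -0.19,-2.4,0,0, -0.19,-2.8,0,0, -0.18,-3.2,0,0, -0.16,-3.6,0,0, -0.12,-4,0,0]' 5.5 40
python3 - <<'E'
from h import *
cap('scene','s8')
s=sensors.get_state();print(s['tcp_pos'],s['contact_force'],s['gripper_width'])
a=cv2.imread('pics/s8.png')[120:230,170:290]
cv2.imwrite('pics/z8.png',cv2.resize(a,None,fx=5,fy=5,interpolation=cv2.INTER_CUBIC))
E
```

```text
time_s: 15.0
tcp_pos: [0.5045, -0.0654, 0.1553]
eef_rot: [-176.5, 90.0, 2.4]
contact_force: [-0.5, -0.7, -2.0]
gripper_width: 0.0667
[ 0.50455284 -0.06508874  0.15524072] [ 0.01230658 -0.27195902 -2.73238529] 0.06639851614018978
```

View pics/z8.png

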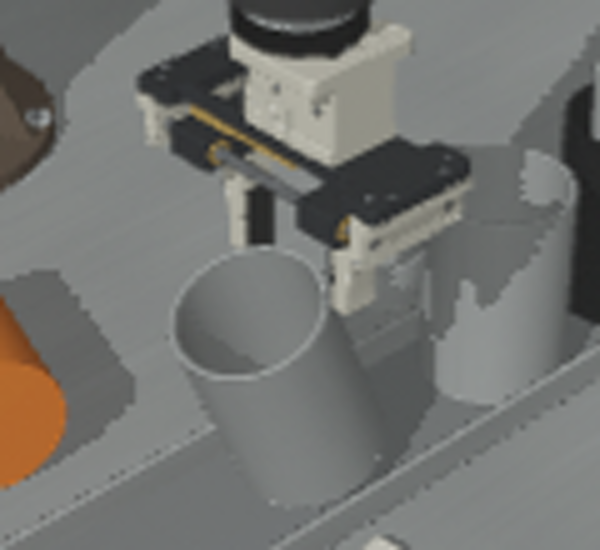

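```bash
cat > est.py <<'E'
from h import *
import sys
def est(u,v,x=.503,ths=(50,55,60,65,70,75,80)):
    s=cap('scene'); M=onx(s,[(u,v)],x)[0];print('M',M.round(4))
    t=sensors.get_state()['tcp_pos']; C=np.array([t[1]-.0095,t[2]]); r=C-M[1:]
    for th in ths:
        a=np.radians(th);U=np.array([-np.cos(a),np.sin(a)]);V=np.array([np.sin(a),np.cos(a)])
        e=M[1:]-.14*U-.048*V; c3=lambda p:[x,*p]
        foot=[np.array([x,*(e+.048*V)])+.048*(np.cos(k)*np.array([0,*V])+np.sin(k)*np.array([1,0,0])) for k in np.linspace(0,6.28,60)]
        f=proj(s,foot); l=f[f[:,1].argmax()]
        print(th,(r@U*1000).round(1),(r@V*1000).round(1),'edge',e.round(4),'lowest foot px',l.round(1),'right',f[f[:,0].argmax()].round(1))
E
python3 -c "
from est import *
est(219.8,182.2)"
```

```text
M [ 0.503  -0.1028  0.1443]
50 -9.6 28.5 edge [-0.0496  0.0062] lowest foot px [239.  212.7] right [255.4 196.2]
55 -7.1 29.3 edge [-0.0619  0.0021] lowest foot px [236.2 215.6] right [253.5 198.2]
60 -4.5 29.8 edge [-0.0744 -0.0009] lowest foot px [234.9 218.2] right [251.4 201.7]
65 -1.9 30.0 edge [-0.0872 -0.0028] lowest foot px [232.  220.7] right [249.2 205.1]
70 0.7 30.1 edge [-0.1001 -0.0036] lowest foot px [229. 223.] right [246.9 208.4]
75 3.3 29.9 edge [-0.113  -0.0033] lowest foot px [226. 225.] right [244.4 211.5]
80 5.9 29.5 edge [-0.1258 -0.0019] lowest foot px [224.6 226.8] right [241.8 213.3]
```

```bash
python3 -m handwheel '[0.1,0,0,0, 0.2,0,0,0, 0.3,0,0,0, 0.3,0,0,0, 0.4,-0.2,0,0, 0.5,-0.4,0,0, 0.5,-0.6,0,0, 0.5,-0.8,0,0, 0.5,-1,0,0, 0.5,-1.2,0,0]' 5.5 40
python3 - <<'E'
from h import *
cap('scene','s9')
s=sensors.get_state();print(s['tcp_pos'],s['contact_force'],s['gripper_width'])
a=cv2.imread('pics/s9.png')[120:230,170:290]
cv2.imwrite('pics/z9.png',cv2.resize(a,None,fx=5,fy=5,interpolation=cv2.INTER_CUBIC))
E
```

```text
time_s: 16.35
tcp_pos: [0.5058, -0.0534, 0.1521]
eef_rot: [-174.7, 89.8, 4.2]
contact_force: [-2.9, 2.3, 10.2]
gripper_width: 0.0666
[ 0.50578699 -0.05329398  0.15203597] [-3.04480479  3.33107023 10.84814642] 0.06660431778814115
```

View pics/z9.png

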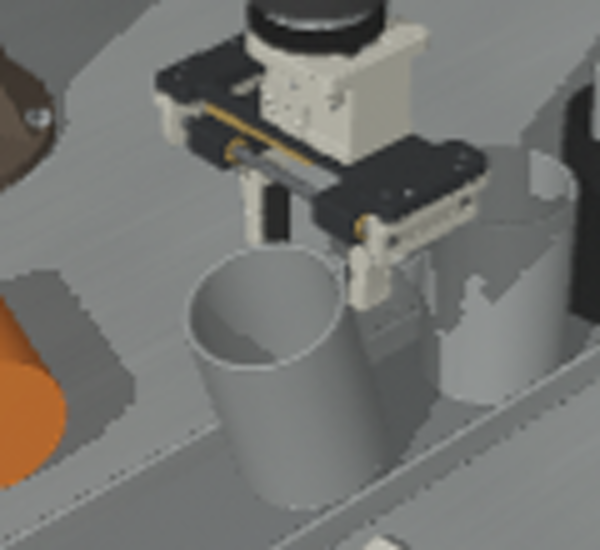

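The tilt is now clearly near 70° with the foot edge pressed in place. I'll follow the arc down to about 85°.

```bash
python3 -m handwheel '[0.05,-0.4,0,0, 0.1,-0.8,0,0, 0.2,-1.2,0,0, 0.32,-1.6,0,0, 0.45,-2,0,0, 0.6,-2.4,0,0, 0.75,-2.8,0,0, 0.9,-3.2,0,0, 1.1,-3.6,0,0, 1.2,-3.9,0,0]' 5.5 40
python3 - <<'E'
from h import *
cap('scene','s10')
s=sensors.get_state();print(s['tcp_pos'],s['contact_force'],s['gripper_width'])
a=cv2.imread('pics/s10.png')[120:230,170:290]
cv2.imwrite('pics/z10.png',cv2.resize(a,None,fx=5,fy=5,interpolation=cv2.INTER_CUBIC))
E
```

```text
time_s: 17.65
tcp_pos: [0.5052, -0.0145, 0.1378]
eef_rot: [14.1, 90.0, -167.0]
contact_force: [0.7, 1.2, 0.8]
gripper_width: 0.0553
[ 0.50510688 -0.0143616   0.13766243] [-1.18208161  2.0019852   0.8207056 ] 0.05516359054646923
```

View pics/z10.png

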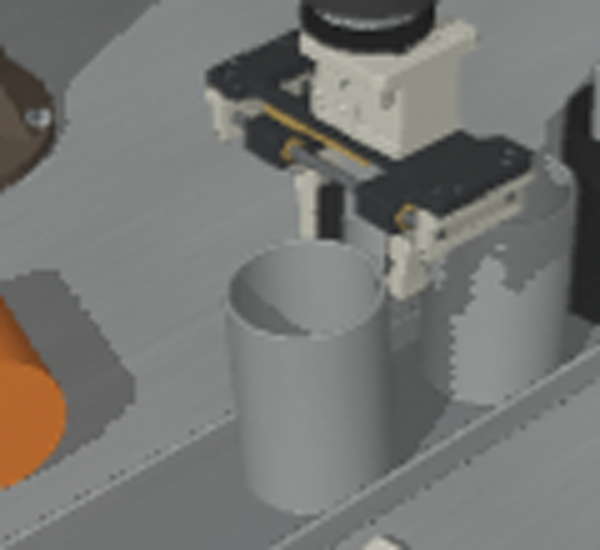

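It's nearly upright. I'll follow the last few degrees forward, then lift clear.

```bash
python3 -m handwheel '[0.1,-0.3,0,0, 0.1,-0.6,0,0, 0.1,-0.9,0,0, 0.1,-1.2,0,0, 0.1,-1.5,0,0, 0.1,-1.5,0,0, -2,-1.5,0,0, -5,-1.5,0,0, -8,-1.5,0,0, -8,-1.5,0,0]' 5.5 40
python3 - <<'E'
from h import *
cap('scene','s11');cap('top','t11')
s=sensors.get_state();print(s['tcp_pos'],s['contact_force'],s['gripper_width'])
a=cv2.imread('pics/s11.png')[90:240,150:350]
cv2.imwrite('pics/z11.png',cv2.resize(a,None,fx=3.5,fy=3.5,interpolation=cv2.INTER_CUBIC))
E
```

```text
time_s: 18.95
tcp_pos: [0.5071, 0.0006, 0.2207]
eef_rot: [-164.7, 89.7, 14.2]
contact_force: [0.1, -0.2, 0.2]
gripper_width: 0.055
[5.05578384e-01 3.23584776e-04 2.18168475e-01] [ 0.59628204 -0.17948626 -0.9197906 ] 0.05510729237374451
```

View pics/z11.png

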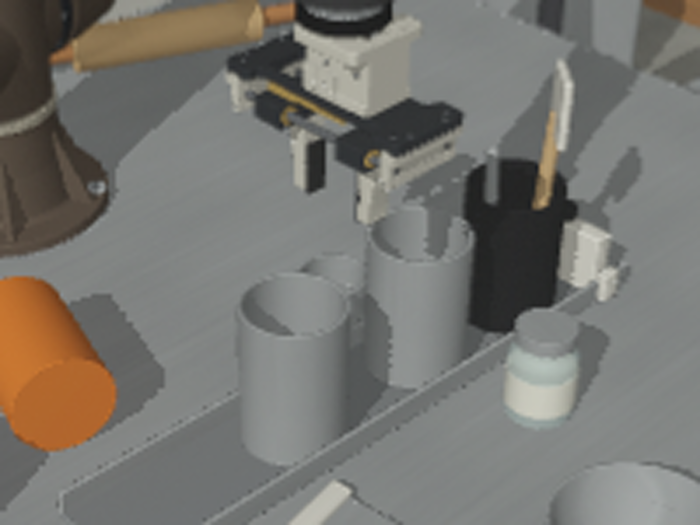

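View pics/t11.png

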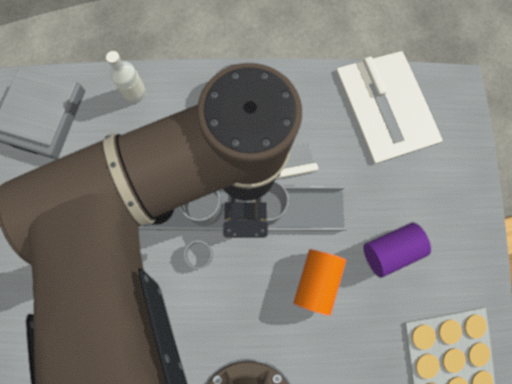

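```bash
python3 - <<'E'
from h import *
s=cap('scene');t=cap('top')
print(onz(s,[(233.4-.4,177.1-.4),(269.6,157.3)],.144), onz(t,[(289,203),(181,203)],.144))
a=t['image'][175:245,160:300,::-1]; cv2.imwrite('pics/t11z.png',cv2.resize(a,None,fx=5,fy=5,interpolation=cv2.INTER_CUBIC))
a=s['image'][145:235,210:300,::-1]; cv2.imwrite('pics/s11z.png',cv2.resize(a,None,fx=6,fy=6,interpolation=cv2.INTER_CUBIC))
E
```

```text
[[ 0.50954818 -0.0562617   0.144     ]
 [ 0.51438731  0.09794036  0.144     ]] [[ 0.49615902 -0.10141406  0.144     ]
 [ 0.49909504  0.14373614  0.144     ]]
```

View pics/t11z.png

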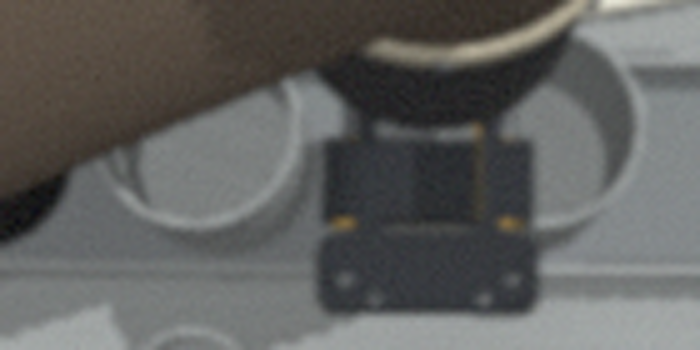

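View pics/s11z.png

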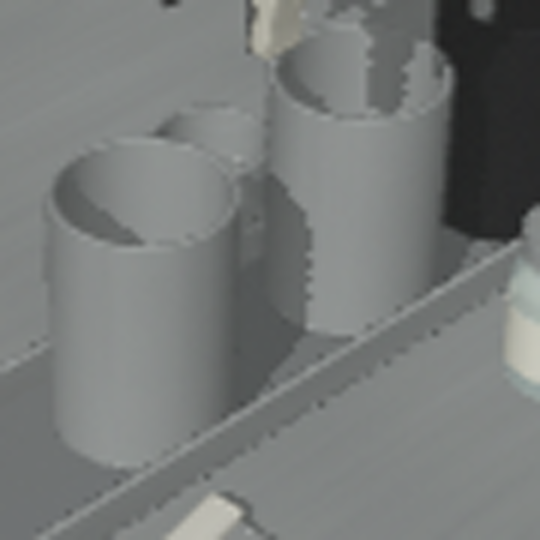

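The canister stands upright. From the top view its rear wall is at y ≈ −0.099 and its centre at (0.503, −0.051). Now I'll turn the jaws along the lane and pinch that rear wall.

```bash
python3 - <<'E'
from h import *
t=cap('top');np.set_printoptions(precision=4,suppress=True)
print(onz(t,[(160+638/5-.4,175+130/5-.4),(160+300/5-.4,175+115/5-.4),(160+570/5,175+226/5-.4),(160+195/5,175+226/5-.4)],.144))
s=sensors.get_state();print(s['joints'],go((.503,-.097,.21),(.019,1)))
E
```

```text
[[ 0.5017 -0.0975  0.144 ]
 [ 0.5105  0.0562  0.144 ]
 [ 0.4583 -0.0661  0.144 ]
 [ 0.4605  0.1026  0.144 ]]
[ 22.3177   4.8794 -21.0596  -0.0106 -64.1533 -23.4355] (array([0.74, 9.72, 0.03]), np.float64(89.97))
```

```bash
python3 -m handwheel '[0,2,0,-10, 0,4,0,-20, 0,6,0,-30, 0,8,0,-40, 0,9.6,0,-50, 0,9.6,0,-60, 0,9.6,0,-70, 0,9.6,0,-80, 0,9.6,0,-90, 0,9.6,0,-90]' 4 40
python3 - <<'E'
from h import *
w=cap('wrist','w12');t=cap('top','t12')
s=sensors.get_state();print(s['tcp_pos'],s['eef_rot'],s['gripper_width'],go((.504,-.0955,.1),(.019,1)))
print(Ro.from_euler('xyz',s['eef_rot'],degrees=True).as_matrix().round(3))
E
```

```text
time_s: 20.45
tcp_pos: [0.5036, -0.0957, 0.2175]
eef_rot: [-79.6, 89.9, -170.7]
contact_force: [0.2, -0.3, -0.4]
gripper_width: 0.04
[ 0.50372544 -0.09566566  0.21777472] [ -79.00241008   89.94590195 -170.34729168] 0.04025639901129348 (array([11.78,  0.04, -0.02]), np.float64(-0.26))
[[-0.001  1.    -0.023]
 [-0.    -0.023 -1.   ]
 [-1.    -0.001  0.   ]]
```

View pics/w12.png

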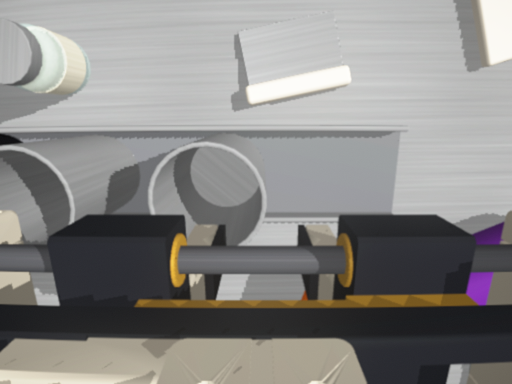

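View pics/t12.png

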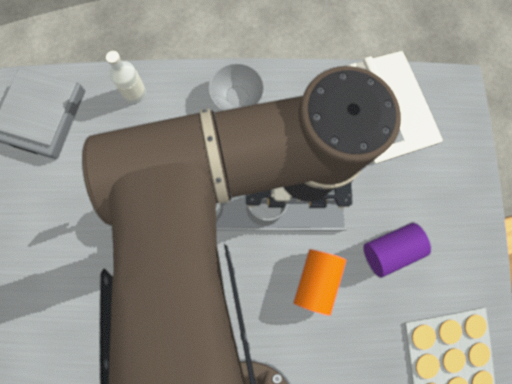

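The wrist view shows the rim circle at cols 150–265 with its top at row 137, which gives a check on the rear wall.

```bash
python3 - <<'E'
from h import *
w=cap('wrist');np.set_printoptions(precision=4,suppress=True)
print(onz(w,[(149,198),(266,198),(206,136),(76,190)],.144)); print(onz(w,[(400,131),(310,214)],.026))
E
```

```text
[[ 0.509  -0.0072  0.144 ]
 [ 0.5069 -0.101   0.144 ]
 [ 0.5567 -0.0564  0.144 ]
 [ 0.517   0.0518  0.144 ]]
[[ 0.551  -0.2577  0.026 ]
 [ 0.4533 -0.1556  0.026 ]]
```

```bash
python3 -m handwheel '[2,0.1,0.1,0, 4,0.1,0.1,0, 6,0.1,0.1,0, 8,0.1,0.1,0, 9.5,0.1,0.1,0, 10.8,0.1,0.1,0, 11.6,0.1,0.1,0, 12,0.1,0.1,0, 12.2,0.1,0.1,0, 12.2,0.1,0.1,0]' 4 40
python3 - <<'E'
from h import *
cap('scene','s13')
s=sensors.get_state();print(s['tcp_pos'],s['contact_force'],s['gripper_width'])
a=cv2.imread('pics/s13.png')[60:240,150:350]
cv2.imwrite('pics/z13.png',cv2.resize(a,None,fx=3.3,fy=3.3,interpolation=cv2.INTER_CUBIC))
E
```

```text
time_s: 21.85
tcp_pos: [0.5051, -0.0967, 0.0965]
eef_rot: [92.5, 90.0, 1.4]
contact_force: [-0.3, 0.4, 0.7]
gripper_width: 0.0398
[ 0.50511136 -0.09664841  0.09658205] [-0.48199631  0.70289647  0.79441401] 0.03983756581192112
```

View pics/z13.png

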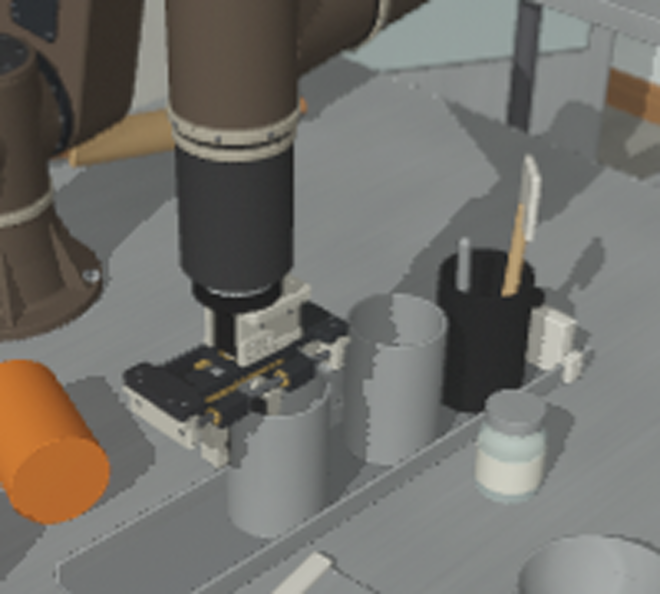

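```bash
python3 -m handwheel '[0,0,0,0, 0,0,0,0, 0,0,0,0, 0,0,0,0, 0,0,0,0, 0,0,0,0, 0,0,0,0, 0,0,0,0, 0,0,0,0, 0,0,0,0]' 0 50
python3 - <<'E'
from h import *
cap('scene','s14')
s=sensors.get_state();print(s['tcp_pos'],s['contact_force'],s['moment'],s['gripper_width'],go((.505,-.09,.09),(.019,1)))
a=cv2.imread('pics/s14.png')[60:240,150:350]
cv2.imwrite('pics/z14.png',cv2.resize(a,None,fx=3.3,fy=3.3,interpolation=cv2.INTER_CUBIC))
E
```

```text
time_s: 23.15
tcp_pos: [0.5048, -0.0966, 0.0961]
eef_rot: [-99.2, 90.0, 169.7]
contact_force: [-0.3, 0.8, -2.2]
gripper_width: 0.0038
[ 0.5047576  -0.09661199  0.09613186] [-0.33833754 -0.18981741 -2.94822065] [-0.03448254  0.0542423  -0.0150221 ] 0.004201475155743035 (array([ 0.61,  0.01, -0.66]), np.float64(-0.02))
```

View pics/z14.png

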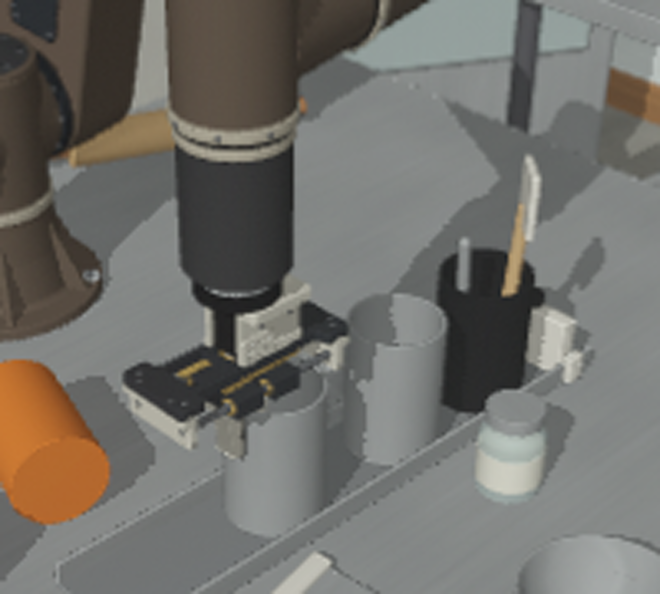

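The pinch sits exactly on the 4 mm wall. Now I'll slide toward the near canister slowly, watching the force.

```bash
python3 -m handwheel '[0,0,-0.5,0, 0,0,-1,0, 0,0,-1.5,0, 0,0,-2,0, 0,0,-2.5,0, 0,0,-3,0, 0,0,-3.5,0, 0,0,-4,0, 0,0,-4.5,0, 0,0,-4.5,0]' 0 50
```

```text
time_s: 24.45
tcp_pos: [0.5058, -0.0513, 0.0963]
eef_rot: [108.8, 90.0, 17.7]
contact_force: [-0.4, 0.1, -3.3]
gripper_width: 0.0041
```

```bash
python3 -m handwheel '[0,0,-0.3,0, 0,0,-0.6,0, 0,0,-0.9,0, 0,0,-1.2,0, 0,0,-1.5,0, 0,0,-1.8,0, 0,0,-2.1,0, 0,0,-2.4,0, 0,0,-2.7,0, 0,0,-3,0]' 0 50
python3 - <<'E'
from h import *
cap('scene','s15')
s=sensors.get_state();print(s['tcp_pos'],s['contact_force'],s['moment'],s['gripper_width'])
a=cv2.imread('pics/s15.png')[60:240,150:350]
cv2.imwrite('pics/z15.png',cv2.resize(a,None,fx=3.3,fy=3.3,interpolation=cv2.INTER_CUBIC))
E
```

```text
time_s: 25.7
tcp_pos: [0.5064, -0.0215, 0.0963]
eef_rot: [81.7, 90.0, -9.4]
contact_force: [-0.2, -1.1, -3.0]
gripper_width: 0.0041
[ 0.50640087 -0.02117914  0.09623386] [-0.77226402 -0.11371226 -4.19741539] [-0.35492965  0.03751887 -0.02560207] 0.0036709759626131987
```

View pics/z15.png

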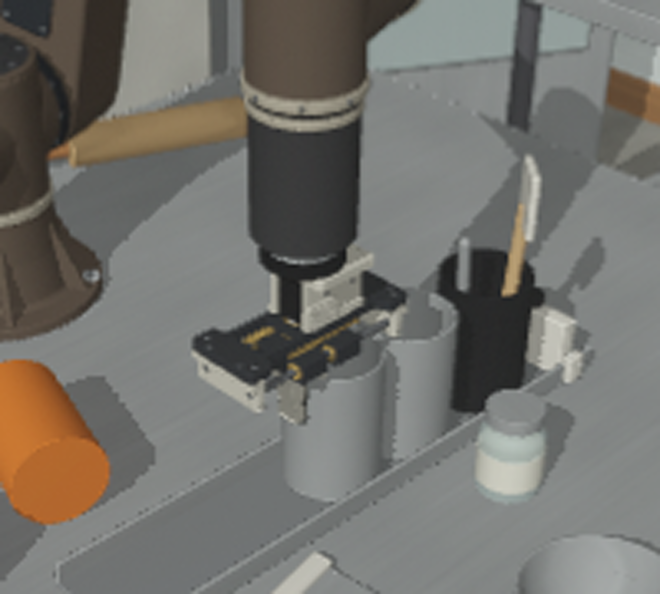

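They touch and the near canister slides upright. I'll continue gently.

```bash
python3 -m handwheel '[0,0,-0.25,0, 0,0,-0.5,0, 0,0,-0.75,0, 0,0,-1,0, 0,0,-1.25,0, 0,0,-1.5,0, 0,0,-1.75,0, 0,0,-2,0, 0,0,-2.2,0, 0,0,-2.4,0]' 0 50
python3 - <<'E'
from h import *
cap('scene','s16')
s=sensors.get_state();print(s['tcp_pos'],s['contact_force'],s['moment'],s['gripper_width'])
a=cv2.imread('pics/s16.png')[60:240,150:350]
cv2.imwrite('pics/z16.png',cv2.resize(a,None,fx=3.3,fy=3.3,interpolation=cv2.INTER_CUBIC))
E
```

```text
time_s: 27.0
tcp_pos: [0.5067, 0.0023, 0.0962]
eef_rot: [-41.9, 90.0, -133.0]
contact_force: [-0.1, -3.9, -1.8]
gripper_width: 0.0038
[0.50681494 0.00252058 0.09624589] [-0.30632204 -3.25299147 -2.7221782 ] [-1.68018578  0.24133285  0.0539407 ] 0.0037784845662697172
```

View pics/z16.png

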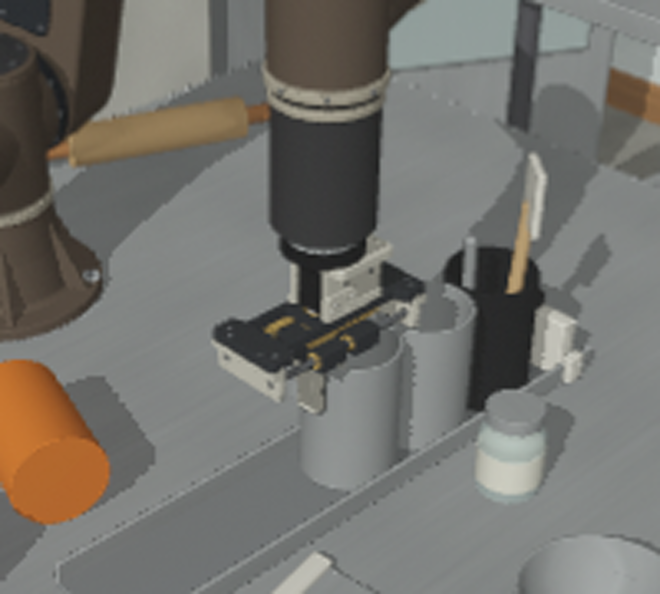

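```bash
python3 - <<'E'
import cv2,numpy as np
f=lambda n:cv2.resize(cv2.imread(n)[100:200,225:335],None,fx=3.6,fy=5,interpolation=cv2.INTER_CUBIC)
cv2.imwrite('pics/cmp.png',np.hstack([f('pics/s15.png'),f('pics/s16.png')]))
E
```

```text
(no output)
```

View pics/cmp.png

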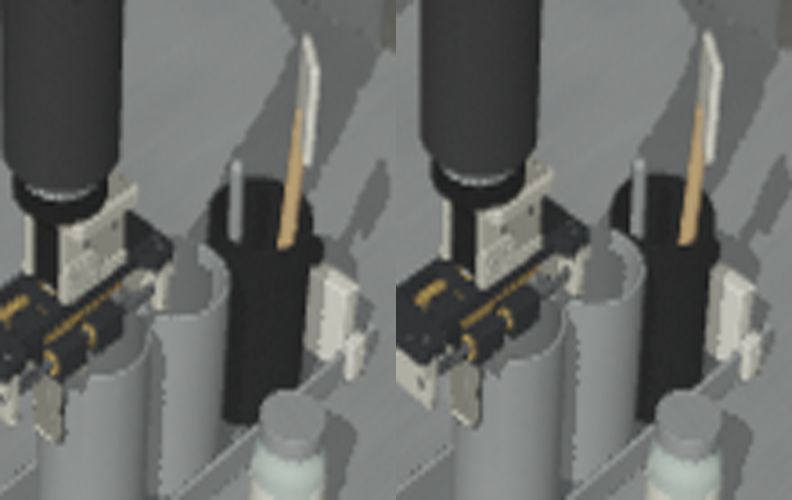

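Far and near are both still vertical, with edge slopes unchanged from the previous frame. About 15 mm remain to the stop, so I'll go slower.

```bash
python3 -m handwheel '[0,0,-0.15,0, 0,0,-0.3,0, 0,0,-0.45,0, 0,0,-0.6,0, 0,0,-0.75,0, 0,0,-0.9,0, 0,0,-1,0, 0,0,-1.1,0, 0,0,-1.2,0, 0,0,-1.2,0]' 0 50
python3 - <<'E'
from h import *
cap('scene','s17')
s=sensors.get_state();print(s['tcp_pos'],s['contact_force'],s['moment'],s['gripper_width'])
f=lambda n:cv2.resize(cv2.imread(n)[100:200,225:335],None,fx=3.6,fy=5,interpolation=cv2.INTER_CUBIC)
cv2.imwrite('pics/cmp2.png',np.hstack([f('pics/s16.png'),f('pics/s17.png')]))
E
```

```text
time_s: 28.3
tcp_pos: [0.507, 0.0144, 0.0962]
eef_rot: [-108.6, 90.0, 160.3]
contact_force: [-0.9, -4.4, -1.9]
gripper_width: 0.0037
[0.50704508 0.01444307 0.09623356] [-0.04534031 -3.80049813 -2.35213931] [-1.51540401  0.2863956   0.09835491] 0.003987711577581477
```

View pics/cmp2.png

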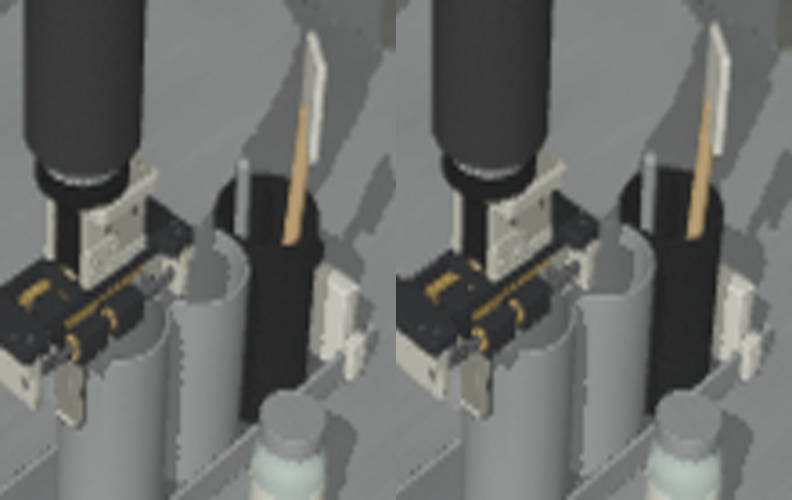

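```bash
python3 -m handwheel '[0,0,-0.1,0, 0,0,-0.15,0, 0,0,-0.2,0, 0,0,-0.25,0, 0,0,-0.3,0, 0,0,-0.35,0, 0,0,-0.4,0, 0,0,-0.45,0, 0,0,-0.5,0, 0,0,-0.5,0]' 0 50
```

```text
time_s: 29.6
tcp_pos: [0.5068, 0.0191, 0.0963]
eef_rot: [-55.0, 90.0, -146.1]
contact_force: [-1.3, -5.3, -0.8]
gripper_width: 0.0042
```

```bash
python3 - <<'E'
from h import *
s=cap('scene','s18')
t=cap('top','t18')
print(sensors.get_state()['contact_force'],sensors.get_state()['moment'])
cv2.imwrite('pics/z18.png',np.vstack([cv2.resize(s['image'][100:200,235:335,::-1],(700,420),interpolation=cv2.INTER_CUBIC)[:350],cv2.resize(t['image'][160:250,90:350,::-1],(700,242))]))
E
```

```text
[-1.64818469 -5.80628165 -1.53516667] [-2.18227444  0.65443238  0.17392507]
```

View pics/z18.png

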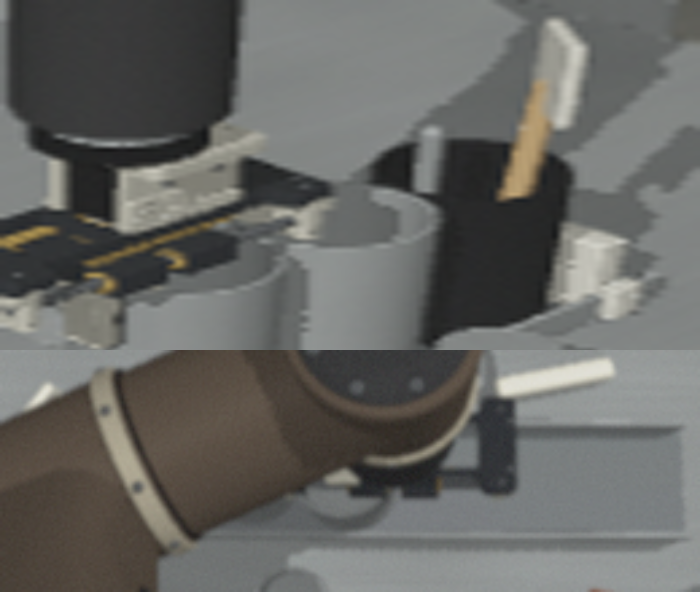

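```bash
python3 -m handwheel '[0,0,-0.05,0, 0,0,-0.1,0, 0,0,-0.15,0, 0,0,-0.2,0, 0,0,-0.25,0, 0,0,-0.3,0, 0,0,-0.3,0, 0,0,-0.3,0, 0,0,-0.3,0, 0,0,-0.3,0]' 0 50
python3 -c "
from h import *
s=sensors.get_state();print(s['tcp_pos'],s['contact_force'],s['moment'])"
```

```text
time_s: 30.95
tcp_pos: [0.5066, 0.0219, 0.0962]
eef_rot: [-53.7, 89.9, -144.8]
contact_force: [-2.2, -6.5, -0.6]
gripper_width: 0.0043
[0.5066333  0.02185424 0.09623664] [-2.22755641 -6.51781011 -0.58918974] [-2.40424008  0.88819874  0.22900396]
```

```bash
python3 -m handwheel '[0,-0.05,-0.05,0, 0,-0.1,-0.1,0, 0,-0.1,-0.15,0, 0,-0.1,-0.2,0, 0,-0.1,-0.25,0, 0,-0.1,-0.3,0, 0,-0.1,-0.3,0, 0,-0.1,-0.3,0, 0,-0.1,-0.3,0, 0,-0.1,-0.3,0]' 0 50
python3 -c "
from h import *
s=sensors.get_state();print(s['tcp_pos'],s['contact_force'],s['moment'])
c=cap('scene','s20')
cv2.imwrite('pics/z20.png',cv2.resize(c['image'][90:215,215:340,::-1],None,fx=4.8,fy=4.8,interpolation=cv2.INTER_CUBIC))"
```

```text
time_s: 32.2
tcp_pos: [0.5056, 0.0239, 0.0963]
eef_rot: [-34.8, 89.9, -125.9]
contact_force: [-1.0, -12.1, -0.1]
gripper_width: 0.0037
[0.50558817 0.02387979 0.09632901] [ -0.97487898 -12.06285439  -0.14493978] [-4.36241686  0.38213448  0.13490652]
```

View pics/z20.png

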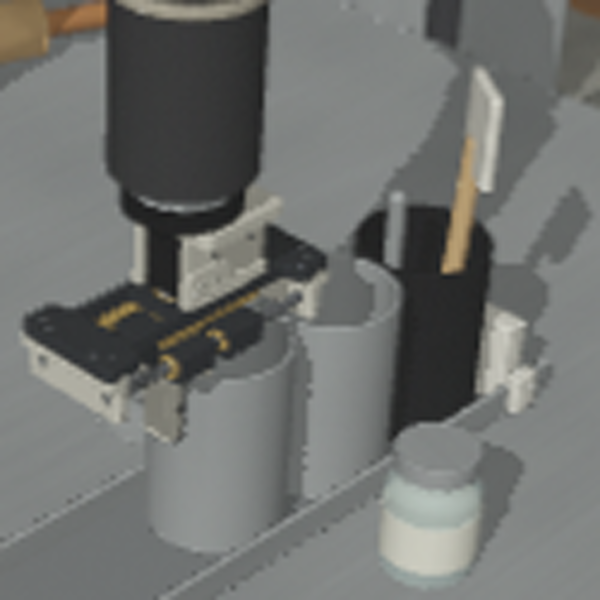

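```bash
python3 -m handwheel '[0,0,-0.03,0, 0,0,-0.06,0, 0,0,-0.1,0, 0,0,-0.1,0, 0,0,-0.1,0, 0,0,-0.1,0, 0,0,-0.1,0, 0,0,-0.1,0, 0,0,-0.1,0, 0,0,-0.1,0]' 0 50
python3 -c "
from h import *
s=sensors.get_state();print(s['tcp_pos'],s['contact_force'],s['moment'])"
```

```text
time_s: 33.5
tcp_pos: [0.5055, 0.0241, 0.0964]
eef_rot: [-30.1, 89.8, -121.2]
contact_force: [-0.6, -16.3, -0.1]
gripper_width: 0.004
[0.50545179 0.02408621 0.09638763] [ -0.63191422 -16.34487761  -0.12438452] [-6.01588234  0.08705114  0.15727055]
```

The row is blocked: 0.2 mm of motion for +4 N, so the stop is reached. I'll relax the wind-up, open the fingers and lift straight out.

```bash
python3 -m handwheel '[0,0,0.05,0, 0,0,0.1,0, 0,0,0.15,0, 0,0,0.2,0, 0,0,0.25,0, 0,0,0.28,0, 0,0,0.28,0, 0,0,0.28,0, 0,0,0.28,0, 0,0,0.28,0]' 0 50
python3 -c "
from h import *
s=sensors.get_state();print(s['tcp_pos'],s['contact_force'],s['moment'])"
```

```text
time_s: 34.75
tcp_pos: [0.5061, 0.0236, 0.0962]
eef_rot: [-104.2, 90.0, 164.7]
contact_force: [-3.4, -1.1, -1.3]
gripper_width: 0.0041
[0.50613233 0.02360616 0.09620864] [-3.43767589 -1.0574686  -1.29697326] [-0.89760364  1.30997907  0.2176998 ]
```

```bash
python3 -m handwheel '[0,0,0,0, 0,0,0,0, 0,0,0,0, 0,0,0,0, 0,0,0,0, -1,0,0,0, -3,0,0,0, -6,0,0,0, -10,0,0,0, -13,0,0,0]' 3 20
python3 -m handwheel '[-3,0,2,0, -6,0,6,0, -10,0,11,0, -14,0,16,0, -16,-5,20,0, -16,-10,23,0, -16,-14,26,0, -16,-18,30,0, -16,-22,34,0, -16,-24,36,0]' 3 20
python3 - <<'E'
from h import *
s=cap('scene','s22');t=cap('top','t22');print(sensors.get_state()['tcp_pos'])
cv2.imwrite('pics/z22.png',cv2.resize(s['image'][90:215,215:340,::-1],None,fx=4.8,fy=4.8,interpolation=cv2.INTER_CUBIC))
E
```

```text
time_s: 36.0
tcp_pos: [0.5066, 0.0235, 0.2288]
eef_rot: [105.5, 89.9, 14.4]
contact_force: [-0.1, -0.5, -0.3]
gripper_width: 0.0299
time_s: 37.25
tcp_pos: [0.257, -0.3328, 0.3874]
eef_rot: [55.5, 89.9, -35.7]
contact_force: [0.6, 0.4, -0.1]
gripper_width: 0.0298
[ 0.25717071 -0.33293265  0.38717348]
```

View pics/z22.png

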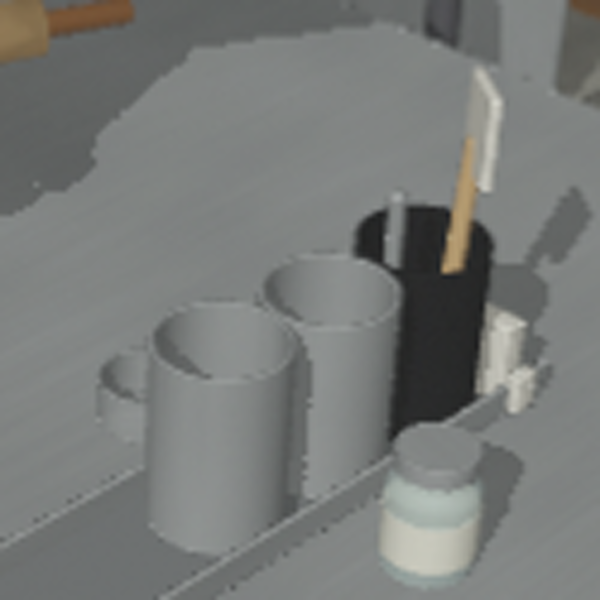

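View pics/t22.png

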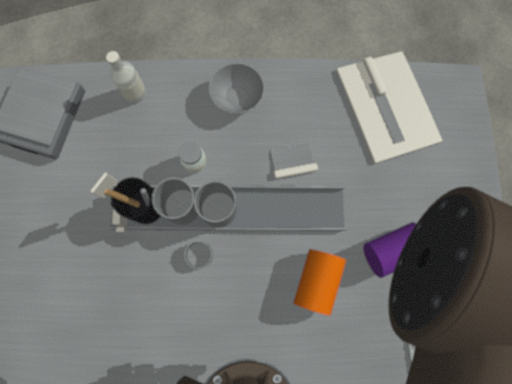

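```bash
python3 - <<'E'
from h import *
t=cap('top')
cv2.imwrite('pics/t22z.png',cv2.resize(t['image'][165:240,95:250,::-1],None,fx=5,fy=5,interpolation=cv2.INTER_CUBIC))
E
```

```text
(no output)
```

View pics/t22z.png

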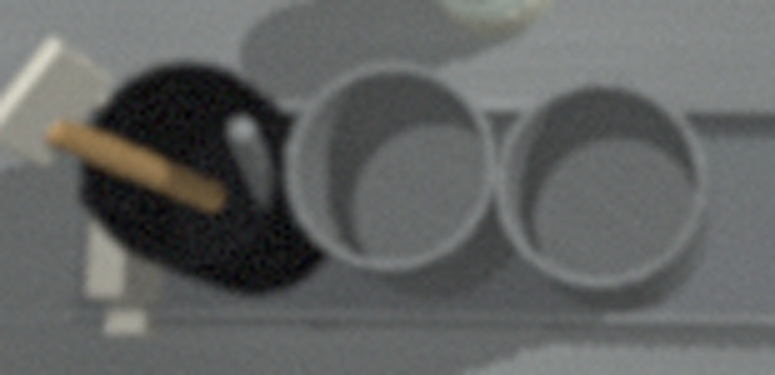

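```bash
python3 - <<'E'
from h import *
t=cap('top'); np.set_printoptions(precision=4,suppress=True,linewidth=200)
g=t['image'].mean(2)
print(g[194:208,186:204].round().astype(int))
cs=onz(t,[(95+602/5-.4,165+185.5/5-.4),(95+390.5/5-.4,165+166/5-.4)],.144);print(cs,np.linalg.norm(cs[0]-cs[1]))
# ridge (rim wall mid) fit: radial brightest point
def fit(c0,r0=20):
    G=cv2.GaussianBlur(g.astype(np.float32),(0,0),.6); c=np.array(c0,float); 
    for it in range(5):
        pts=[]
        for a in np.linspace(0,2*np.pi,180,endpoint=False):
            rr=np.arange(r0-2.5,r0+2.6,.1); x=c[0]+rr*np.cos(a); y=c[1]+rr*np.sin(a)
            v=cv2.remap(G,x.astype(np.float32)[None],y.astype(np.float32)[None],cv2.INTER_CUBIC)[0]
            i=v.argmax()
            if 3<i<len(rr)-4: pts.append((x[i],y[i]))
        P=onz(t,pts,.144)[:,:2]
        A=np.c_[2*P,np.ones(len(P))]; 
        w=np.ones(len(P),bool)
        for _ in range(4):
            s=np.linalg.lstsq(A[w],(P**2).sum(1)[w],rcond=None)[0]; r=np.sqrt(s[2]+s[0]**2+s[1]**2)
            e=np.abs(np.linalg.norm(P-s[:2],axis=1)-r); w=e<.0015
        c=proj(t,[[s[0],s[1],.144]])[0]; 
    return s[:2],r,w.sum(),len(P)
a=fit((214.6,201.5));b=fit((172.7,197.5));print(a,b,np.linalg.norm(a[0]-b[0]))
E
```

```text
[[103 103 106 108 105 111 124 122 102 110 123 112 101  95  87  79  70  73]
 [101 103 104 101 101 110 125 123 106 117 119 107 100  95  87  74  68  71]
 [104 105 106 104 106 110 121 124 111 118 114 103  98  93  82  72  68  72]
 [104 103 104 103 106 108 120 124 116 118 112 100  98  91  79  71  68  71]
 [106 107 105 102 103 106 121 128 123 124 109 101 101  91  75  69  71  71]
 [105 104 106 105 107 110 123 132 129 127 114 103 101  91  76  68  68  70]
 [106 105 106 105 103 110 123 128 128 125 112 104  96  83  76  68  71  74]
 [106 107 106 105 105 110 123 125 125 128 114 105  95  79  71  65  70  83]
 [107 104 106 107 108 117 124 122 124 129 115 103  97  80  67  68  74  88]
 [107 108 104 105 109 119 118 112 119 127 115 102  98  76  70  70  81  95]
 [107 105 105 104 106 122 113  95 112 125 115 109  96  79  65  70  85 100]
 [104 104 104 106 111 122 106  91 103 123 116 106  96  76  67  74  88 104]
 [103 110 105 112 119 120  96  79  99 123 119 108  96  79  70  79  92 106]
 [108 103 108 117 123 109  86  67  92 120 124 114  99  77  69  82  98 108]]
[[0.5012 0.0666 0.144 ]
 [0.5113 0.1629 0.144 ]] 0.09678989023798451
(array([0.5057, 0.0676]), np.float64(0.04691330245806852), np.int64(107), 146) (array([0.513 , 0.1625]), np.float64(0.04547163847597776), np.int64(152), 168) 0.09515421368211133
```

```bash
python3 - <<'E'
from h import *
t=cap('top'); np.set_printoptions(precision=4,suppress=True,linewidth=200)
print('stop top back/front',onz(t,[(95+86/5-.4,165+280/5),(95+130/5-.4,165+275/5)],.07))
a=cv2.imread('pics/top0.png').astype(int);b=t['image'][:,:,::-1].astype(int);d=np.abs(a-b).max(2)
for n,(x0,x1,y0,y1) in dict(jar=(178,210,140,166),cutter=(180,216,240,272),scraper=(266,322,142,182)).items():
    # shift by phase correlation
    A=np.float32(a[y0:y1,x0:x1].mean(2));B=np.float32(b[y0:y1,x0:x1].mean(2)); print(n,cv2.phaseCorrelate(A,B,cv2.createHanningWindow(A.shape[::-1],cv2.CV_32F)),d[y0:y1,x0:x1].mean())
s=cap('scene')
# predicted far rim / foot outline vs image
C=np.array([.512,.2585,.144])
print(proj(s,[C+.048*np.array([np.cos(k),np.sin(k),0]) for k in np.radians([0,-45,45,90,180,-90,135])]).round(1).tolist())
print('near right, far rim zoom extents', onz(s,[(215+422/4.8,90+240/4.8),(215+332/4.8,90+291/4.8),(215+224/4.8,90+341/4.8)],.144))
E
```

```text
stop top back/front [[0.4675 0.3273 0.07  ]
 [0.4698 0.3052 0.07  ]]
jar ((0.08115418470847757, 0.3551342308273462), 0.8356494125392702) 6.200721153846154
cutter ((-0.0396621325913209, 0.303037409854209), 0.9620576840307977) 5.762152777777778
scraper ((0.07051787036389356, -0.004294789933052101), 1.060202039082845) 6.480357142857143
[[313.1, 144.0], [303.2, 146.2], [316.1, 138.7], [310.7, 133.4], [290.6, 133.2], [292.3, 143.8], [300.2, 131.2]]
near right, far rim zoom extents [[0.5209 0.2541 0.144 ]
 [0.5206 0.1601 0.144 ]
 [0.5115 0.0648 0.144 ]]
```

The checks agree. Centre spacings are about 95 mm in both views, the stop face (0.305) matches the far canister's front (about 0.304–0.307), and the side items moved no more than 0.4 px. I'm handing in.

```bash
python3 -c "
from h import *
print(workorder.close_job(), sensors.get_state()['time_s'])"
```

```text
the job is handed in; nothing more can be done
the job is handed in; nothing more can be done
```

The tipped canister now stands upright in the lane, mouth up. The row has been pushed together, with the far canister against the end stop. I handed the job in about 38 s into the 64 s limit, with the gripper raised clear and off to one side.

**How it went:** I pinched the lying canister across its upper side at the mouth and lifted it about its foot edge. On the way up the foot slid about 50 mm along the lane instead of pivoting. I carried the canister back, pressed the foot edge down and finished the arc until it stood. I then pinched its rear wall and slid the row slowly until it stopped moving. At that point the push was 16 N and advanced only 0.2 mm. I relaxed the push before letting go.

**Last checks:**
- **Spacing:** the canister centres are about 94–97 mm apart for a 96 mm diameter. In the top picture the rims of the two steel canisters run together with no gap.
- **End stop:** its face measures y ≈ 0.305, and the far canister's front is at about 0.302–0.307.
- **Upright:** all three stand upright.
- **Jar, cutter and scraper:** they shifted by no more than 0.4 pixel in the top picture, which is within noise.

**Disagreements:** the scene and top cameras differed by up to about 10 mm across the lane. The near canister sits some 7–10 mm to the side of the re-erected one, close to the play between the rails. The far canister's contacts were not seen directly; they rest on the spacing and on the push stalling.

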